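Make up the polisher's and the assembler's kits in the chess workshop

ROBOT

A 7-joint arm with a two-finger parallel gripper is mounted at the origin on the work surface. World frame = base frame: x ahead of the robot, y to its left, z up, the work surface at z = 0. Lengths are in m, angles in rad, forces in N, time in s.
With the tool pointing down it reaches from about 0.425 to 0.925 m from the base axis. Payload 6.8 kg.
Tool frame: the origin (TCP) lies on the mounting face of the last link; the fingertips stand 173 mm ahead of it and the grasp point (between the pads) lies 155 mm ahead of it; z points along the fingers, y is the line along which they close (so a half turn about z gives the same grasp; the last joint's range is limited). The gripper opens to 85 mm and grips with 20 to 120 N. Pads are 22 mm wide; open, the fingers measure 114 mm over their backs; the gripper's body (76 mm by 85 mm) begins 54 mm behind the grasp point. The pads swing forward as they close: fully open they stand 13 mm farther back than shut.
Start: joints at [1.023, 0.477, 0.022, 1.555, -0.011, 1.109, -0.083], TCP at [0.287, -0.611, 0.405] pointing down, gripper open.
Joint ranges: [-2.96, 2.96], [-0.34, 2.1], [-1.41, 1.46], [0.24, 2.44], [-1.37, 4.51], [0.17, 1.92], [-2.96, 2.96]. Speed limits (rad/s): [2.39, 2.39, 3.14, 3.14, 3.14, 3.14, 3.14].

INTERFACE

Orientations are given as a unit quaternion [w, x, y, z].
In Python, from station import bot gives the robot as it stands. The module is installed in compiled form; this text tells all that it offers.
- The arm moves only by the shell command python3 -m pendant 'ROWS' [FORCE]. ROWS is JSON, a list of rows, each a list of 5 numbers: the finger opening in m, from 0 to 0.0854, then the shift along the tool's x, y, z in m, then the turn about the tool's z in degrees. In form: [[jaw, x, y, z, yaw], ...]. A call has 1 to 12 rows; each row shifts and turns the commanded pose from where the row before left it, along the tool's axes as they then stand; what a row does not reach is not made up. A row lasts 1/12 s, in which the tool goes at most 41.7 mm and 7.16 degrees, less where a joint would pass 70% of its speed; a pose out of reach is approached as far as the arm can. A call with a gripper value outside its range is refused whole. The fingers move at their own pace and stop on an object; FORCE is the grip in N (left out, the last holds). Time passes only in rows, so rows that do not move let the fingers close. It gives the time, the measured TCP pose, the force, the opening and the grip force at its end, in the units of the state.
- bot.get_obs(): the state, without advancing time (a new reading comes with each control period).
- bot.read_camera(name): name is "scene" or "side" or "wrist"; returns (picture, depth): 420x560x3 uint8, blue, green, red; 420x560 float32, m along the optical axis (not along the pixel's ray), 0 where there is no reading.
- bot.camera_model(name): a dict with "intrinsics" (3x3 intrinsics, pixels), "R" (3x3) and "t" (3): a world point X has camera coordinates R X + t. Camera axes: x right, y down, z forward; pixel columns grow to the right and rows downward; lengths in m; the calibration is good to about 2 mm. A picture is of the moment at which its call begins: read the wrist's pose just before it. camera_model takes no time and is no camera call; for the wrist camera it gives the pose at the moment of the call.
- bot.hand_in(): hands the job in; it is judged then, once.
Trained networks look in the newest picture that a camera, given by its name, has taken for a name from the list of things; names that differ only in an ending like _2 or _b are one class to them, and where a whole thing is asked for, a point or a joint stands for the part that bears it (a point fixed in the world has none). Each returns a list of dicts, best first, with "score" (0 to 1); they miss things now and then, are a little off and sometimes report something else, mostly with a low value. They report only what shows in the picture. A call takes as long as a camera call. They do not tell look-alikes from the thing itself.
- bot.boxes_of(name, camera): "at" ([column, row] in pixels, amid what is visible of it).
- bot.trace(name, camera): "mask" (420x560 bool, what is visible of it) and "at" ([column, row] in pixels, amid what is visible of it).
- bot.pinpoint(name, camera): "at" ([column, row] in pixels: a listed point, or the origin of a listed thing).
The state is a dict: "t": time; "q": joint angles; "joint_vel": joint speeds; "joint_torque": joint torques, N m; "eef_pos": TCP position; "tool_rot": TCP orientation; "contact_force": force on the tool from outside, world axes, zero at the start; "torque": the same for the moment, N m; "gripper_width": opening from 0.0 (shut) to 1.0 (fully open); "grasp_force": force on a finger pad.
Only numpy, scipy, OpenCV 4.12 (cv2) and the standard library are available. Lean on these libraries where they do the work, as an engineer would, in place of code of your own. Each camera call takes 0.05 s, during which the arm holds its last target. There are 200 camera calls.

TASK

Make up two kits from the stock on the tiled shelf: the ivory queen and the copper tin go in the pale wooden tray, and the walnut knight head, the walnut plinth and the amber bottle go in the red tray. Stand each thing upright on the floor of a compartment of its own, and leave the ivory rook, the silver tin and the green bottle standing where they are.

Things in the scene. Friction and masses are not known exactly. Their poses are not given: they have to be found in the camera images.
- pale_tray: Pale wooden tray with TWO compartments, 152 x 72 x 9 mm, fixed to the shelf. Origin: centre of its underside; x along its length, y across, z up. Square compartments 64 x 64 in a row along x, floors 4 above the underside, rims and dividing bars 5 above the floors (top at 9). Compartment centres at x = -40 and +40 mm, y = 0. Left or right of the stock, its length within 15 degrees of world x.
- red_tray: Red painted tray with THREE compartments, 232 x 72 x 9 mm, fixed to the shelf. Origin: centre of its underside; x along its length, y across, z up. Square compartments 64 x 64 in a row along x, floors 4 above the underside, rims and dividing bars 5 above the floors (top at 9). Compartment centres at x = -80, 0 and +80 mm, y = 0. On the stock's other side, within 15 degrees of world x.
- queen_center (a point): Ivory-coloured resin chess queen, 70 mm tall, foot 38 mm in diameter and 12 high, straight round stem 24 mm in diameter from 18 to 50 above the bottom, crown 29 mm across; the point is its centre, half-way up, z up. It starts standing near the middle of a round wooden turntable, 90 mm in diameter and 14 mm high, fixed and not turning, that stands among the stock.
- copper_tin_center (a point): Copper polishing tin, closed straight cylinder 46 mm in diameter, 50 mm tall; the point is its centre, half-way up, z up. Stands on the shelf.
- knight_head_center (a point): Dark walnut knight (horse) head, 60 mm tall, on a round collar 38 mm in diameter and 12 high; above it neck and head are 22 mm thick across its y axis with flat parallel sides (12 to 55 above the bottom), 26 to 35 mm long along x, muzzle to +x; the point is its centre, half-way up, z up. Stands on the shelf, its muzzle within 35 degrees of world +x.
- plinth_center (a point): Turned dark walnut plinth, a plain round drum 40 mm in diameter, 50 mm tall, with a 12 mm brass dot in the middle of its flat top; the point is its centre, half-way up, z up. Stands on the shelf.
- amber_bottle_center (a point): Squat amber glass bottle with a cork, 64 mm tall; straight round body 44 mm in diameter up to 42 above the bottom, then a neck 25 mm in diameter; the point is its centre, half-way up, z up. Stands on the shelf.
- rook_center (a point): Ivory-coloured resin rook, 56 mm tall, 38 mm in diameter, loose, to be left alone; the point is its centre, half-way up, z up. Stands on the shelf among the stock.
- steel_tin_center (a point): Silver-coloured tin of the same shape as the copper one (46 mm in diameter, 50 tall), loose, to be left alone; the point is its centre, half-way up, z up. Stands on the shelf among the stock.
- green_bottle_center (a point): Green glass bottle of the same shape as the amber one (44 mm in diameter, 64 tall), loose, to be left alone; the point is its centre, half-way up, z up. Stands on the shelf among the stock, which is about 10 cm apart, centre to centre, or a little more.
There are look-alikes about, which are no part of the job. Of the things that look like the red_tray, take the one that is nearest to the robot's base at the start.

How it is judged:
At the end, for the whole second after the job is handed in: Queen and copper tin in the pale tray, knight head, plinth and amber bottle in the red: each with its foot on a compartment floor (height within 3 mm), upright within 0.1 rad, at rest. Rook, silver tin and green bottle upright within 0.1 rad, within 20 mm of where they started (x of queen_center in the frame of pale_tray between -0.072 and 0.072 m and y of queen_center in the frame of pale_tray between -0.032 and 0.032 m and z of queen_center in the frame of pale_tray between 0.036 and 0.042 m and angle between each of queen_center, copper_tin_center, knight_head_center, plinth_center, amber_bottle_center, rook_center, steel_tin_center, green_bottle_center's own z axis and vertical below 0.1 rad and linear speed of each of queen, copper_tin, knight_head, plinth, amber_bottle below 0.02 m/s and x of copper_tin_center in the frame of pale_tray between -0.072 and 0.072 m and y of copper_tin_center in the frame of pale_tray between -0.032 and 0.032 m and z of copper_tin_center in the frame of pale_tray between 0.026 and 0.032 m and x of knight_head_center in the frame of red_tray between -0.112 and 0.112 m and y of knight_head_center in the frame of red_tray between -0.032 and 0.032 m and z of knight_head_center in the frame of red_tray between 0.031 and 0.037 m and x of plinth_center in the frame of red_tray between -0.112 and 0.112 m and y of plinth_center in the frame of red_tray between -0.032 and 0.032 m and z of plinth_center in the frame of red_tray between 0.026 and 0.032 m and x of amber_bottle_center in the frame of red_tray between -0.112 and 0.112 m and y of amber_bottle_center in the frame of red_tray between -0.032 and 0.032 m and z of amber_bottle_center in the frame of red_tray between 0.033 and 0.039 m and distance of each of rook_center, steel_tin_center, green_bottle_center from where it was at the start of the episode below 0.02 m); the robot touches nothing.
It fails at once if the rook is shifted by more than 20 mm (distance of rook_center from where it was at the start of the episode above 0.02 m).
It fails at once if the silver tin is shifted by more than 20 mm (distance of steel_tin_center from where it was at the start of the episode above 0.02 m).
It fails at once if the green bottle is shifted by more than 20 mm (distance of green_bottle_center from where it was at the start of the episode above 0.02 m).
It also fails if it takes over 144 s, if anything falls off the work surface, if the arm or the gripper's body presses on something with over 40 N, if the wrist force passes 120 N, or if a joint passes its speed limit or range.

## Working session

There is one attempt and no reset: what is moved stays moved. The work goes in short steps, Python scripts to look and compute and a shell command to move; the robot and the scene stay as the last step left them, time stands still between calls to the robot, and variables do not carry over. Pictures are saved under pics/ and viewed, at most 14 in all, crops included, and the job is handed in when it is done.

```bash
mkdir -p pics
python3 - <<'E'
from station import bot
import cv2,numpy as np
o=bot.get_obs(); print(o)
for c in ["scene","side"]:
    im,d=bot.read_camera(c); cv2.imwrite(f"pics/{c}0.png",im); np.savez(f"pics/{c}0.npz",im=im,d=d)
    m=bot.camera_model(c); K,R,t=np.array(m["intrinsics"]),np.array(m["R"]),np.array(m["t"]); print(c,K.tolist(),(-R.T@t).round(3),R[2].round(2))
    for n in ["pale_tray","red_tray","queen_center","copper_tin_center","knight_head_center","plinth_center","amber_bottle_center","rook_center","steel_tin_center","green_bottle_center"]:
        for r in bot.pinpoint(n,c)[:4]:
            u,v=r["at"]; z=d[int(np.clip(v,0,419)),int(np.clip(u,0,559))]
            p=R.T@(z*np.linalg.inv(K)@[u,v,1]-t)
            print(n,round(r["score"],2),np.round(r["at"]).astype(int),p.round(3))
E
```

```text
{'t': 0.0, 'q': array([ 1.02293098,  0.47781537,  0.02230184,  1.55645791, -0.0114987 ,
        1.10929556, -0.08310405]), 'joint_vel': array([-0.00265627, -0.00034577,  0.00051916,  0.00159171,  0.00072269,
       -0.00080139,  0.0006723 ]), 'joint_torque': array([ 2.36705628e-04, -5.96457732e+01,  1.60816815e+00, -2.81197572e+01,
        1.25607866e-02,  9.40316124e-03,  5.27952909e-05]), 'eef_pos': array([ 0.28727414, -0.61051176,  0.40371172]), 'tool_rot': array([-8.86800669e-04,  9.75916987e-01,  2.18140276e-01, -2.60679002e-04]), 'contact_force': array([-0.60873218,  0.81365453, -0.53044959]), 'torque': array([0.0015828 , 0.00866434, 0.03133059]), 'grasp_force': 0.0, 'gripper_width': 1.001841430979681}
scene [[512.6118240076564, 0.0, 264.5190793686365], [0.0, 512.6118240076564, 207.83308413571663], [0.0, 0.0, 1.0]] [ 1.078 -0.85   0.963] [-0.46  0.57 -0.68]
red_tray 0.64 [ 72 303] [ 0.31  -0.577  0.002]
red_tray 0.57 [216 272] [ 0.494 -0.299  0.002]
red_tray 0.28 [240 216] [ 0.446 -0.158  0.057]
queen_center 0.8 [239 212] [ 0.445 -0.162  0.072]
copper_tin_center 0.83 [344 185] 
[... 562 characters left out ...]
1.0]] [-0.161  0.769  0.708] [ 0.52 -0.69 -0.51]
pale_tray 0.96 [153 308] [0.516 0.307 0.007]
red_tray 0.87 [330 191] [ 0.49  -0.31   0.004]
red_tray 0.74 [431 172] [ 0.31  -0.588  0.002]
red_tray 0.7 [278 244] [0.425 0.017 0.034]
queen_center 0.78 [313 205] [ 0.436 -0.14   0.06 ]
copper_tin_center 0.93 [199 258] [0.536 0.157 0.033]
knight_head_center 0.64 [236 225] [0.561 0.007 0.03 ]
plinth_center 0.78 [162 238] [0.661 0.152 0.032]
plinth_center 0.71 [154 309] [0.515 0.308 0.007]
amber_bottle_center 0.87 [270 198] [ 0.555 -0.122  0.048]
rook_center 0.85 [280 246] [0.419 0.015 0.032]
steel_tin_center 0.7 [233 268] [0.437 0.154 0.049]
green_bottle_center 0.64 [237 182] [ 0.679 -0.136  0.047]
```

View pics/scene0.png

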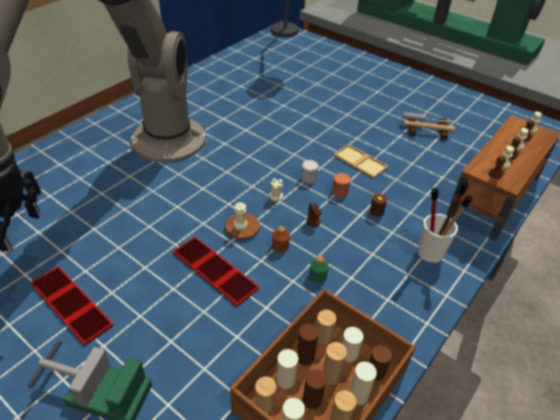

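View pics/side0.png

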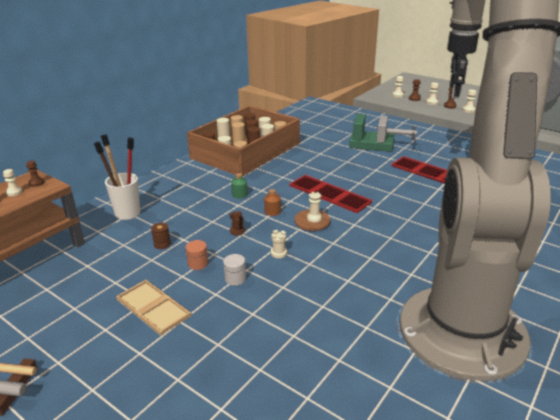

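The scene view shows two red trays: (216,272), 0.58 m from the base, and (72,303), 0.66 m away. I choose (216,272) because it is nearer. The pale tray is at (360,161). The stock is the queen on the turntable (239,215), rook (276,190), silver tin (310,172), copper tin (341,185), plinth (378,204), knight (314,215), amber (281,238) and green (319,268). The chess pieces on the rack at (510,150), the counter pieces and the pieces in the crate are not stock. The side view agrees.

```bash
cat > h.py <<'E'
import numpy as np,cv2
from scipy.optimize import least_squares
from station import bot
def cam(c):
    m=bot.camera_model(c); return [np.array(m[k]) for k in("intrinsics","R","t")]
def cloud(K,R,t,d):
    v,u=np.mgrid[:420,:560]; p=np.stack([u,v,np.ones_like(u)],-1)@np.linalg.inv(K).T*d[...,None]
    return (p-t)@R
def tri(obs):
    A=[]
    for (K,R,t),(u,v) in obs:
        P=K@np.c_[R,t]; A+= [u*P[2]-P[0],v*P[2]-P[1]]
    X=np.linalg.svd(np.array(A))[2][-1]; return X[:3]/X[3]
def circ(P,r):
    f=lambda c:np.hypot(P[:,0]-c[0],P[:,1]-c[1])-r
    return least_squares(f,np.median(P[:,:2],0),loss="soft_l1",f_scale=.002)
E
python3 - <<'E'
from h import *
C={c:(cam(c),np.load(f"pics/{c}0.npz")) for c in("scene","side")}
S=dict(queen=((239,212),(313,205)),copper=((344,185),(199,258)),knight=((314,215),(236,225)),plinth=((376,205),(162,238)),amber=((282,237),(270,198)),rook=((275,188),(280,246)),steel=((309,171),(233,268)),green=((322,269),(237,182)))
cl={c:cloud(*C[c][0],C[c][1]["d"]) for c in C}
rad=dict(queen=.012,copper=.023,plinth=.020,amber=.022,rook=.017,steel=.023,green=.022,knight=.0)
for n,(a,b) in S.items():
    X=tri([(C["scene"][0],a),(C["side"][0],b)])
    out=[]
    Q=[]
    for c in cl:
        p=cl[c].reshape(-1,3); p=p[np.hypot(*(p[:,:2]-X[:2]).T)<.04]; Q.append(p)
        lo,hi=(.035,.06) if n=="queen" else (.01,.04)
        q=p[(p[:,2]>lo)&(p[:,2]<hi)]
    A=np.vstack(Q); out=np.percentile(A[:,2],99)
    q=A[(A[:,2]>lo)&(A[:,2]<hi)]; f=circ(q,rad[n])
    print(n,"tri",X.round(3),"fit",f.x.round(4),len(q),"rms",np.sqrt(np.mean(f.fun**2)).round(4),"top",out.round(3))
for n,c in(("pale","scene"),("pale","side"),("red","scene"),("red","side")):
    im=C[c][1]["im"].astype(int); p=cl[c]; b,g,r=im[...,0],im[...,1],im[...,2]
    ctr=np.array([.516,.300] if n=="pale" else [.49,-.305])
    near=(np.hypot(*(p[...,:2]-ctr).transpose(2,0,1))<.15)&(p[...,2]<.03)
    m=near&((r>b+40) if n=="pale" else (r>g+50)&(r>b+50)) 
    if n=="red": m&=~(np.hypot(p[...,0]-.44,p[...,1]+.15)<.06)
    q=p[m]; (cx,cy),(w,h),a=cv2.minAreaRect((q[:,:2]*1000).astype(np.float32))
    print(n,c,m.sum(),round(cx,1),round(cy,1),round(w,1),round(h,1),round(a,2),np.percentile(q[:,2],[5,50,95]).round(4))
E
```

```text
queen tri [ 0.437 -0.147  0.056] fit [ 0.4379 -0.1496] 146 rms 0.0018 top 0.085
copper tri [0.556 0.149 0.021] fit [0.5557 0.1462] 358 rms 0.0019 top 0.054
knight tri [ 0.569 -0.002  0.022] fit [ 0.5645 -0.0022] 226 rms 0.0141 top 0.06
plinth tri [0.674 0.142 0.021] fit [0.6787 0.1426] 311 rms 0.0019 top 0.054
amber tri [ 0.564 -0.133  0.039] fit [ 0.5568 -0.1301] 316 rms 0.0019 top 0.066
rook tri [0.425 0.011 0.027] fit [0.4331 0.0063] 242 rms 0.004 top 0.058
steel tri [0.454 0.135 0.028] fit [0.4522 0.1358] 369 rms 0.0018 top 0.054
green tri [ 0.697 -0.152  0.036] fit [ 0.6866 -0.148 ] 290 rms 0.002 top 0.066
pale scene 767 524.2 276.1 132.2 155.5 85.47 [0.001  0.0049 0.0111]
pale side 2170 519.3 246.9 186.8 156.0 84.02 [0.0038 0.0066 0.0129]
red scene 1143 486.1 -297.0 74.2 233.8 85.56 [0.0014 0.0066 0.011 ]
red side 756 485.1 -295.3 79.2 235.0 85.76 [0.0042 0.0088 0.0128]
```

Run:
```python
from h import *
im,d=bot.read_camera("wrist"); K,R,t=cam("wrist"); o=bot.get_obs()
print("cam pos",-R.T@t,"fwd",R[2],"right",R[0],K.tolist(),"eef",o["eef_pos"])
cv2.imwrite("pics/w0.png",im)
```

```text
cam pos [ 0.36396958 -0.57607688  0.37414883] fwd [-0.29508208 -0.13891778 -0.94531921] right [ 4.26339734e-01 -9.04563103e-01 -1.53722825e-04] [[305.9357093470034, 0.0, 277.84792819016707], [0.0, 305.9357093470034, 211.28263272711945], [0.0, 0.0, 1.0]] eef [ 0.2874087  -0.61076868  0.40471482]
```

The points agree with the stated sizes: tin tops 0.054, queen top 0.085, spacing about 10 cm. I'll turn to world-aligned and move over the stock for a wrist look.

```bash
python3 -m pendant '[[0.085,0,0,0,6.3],[0.085,0,0,0,6.3],[0.085,0,0,0,6.3],[0.085,0,0,0,6.3],[0.085,0.014,-0.035,0,0],[0.085,0.014,-0.035,0,0],[0.085,0.014,-0.035,0,0],[0.085,0.014,-0.035,0,0],[0.085,0.014,-0.035,0,0],[0.085,0.014,-0.035,0,0],[0.085,0.014,-0.035,0,0],[0.085,0.014,-0.035,0,0]]' && python3 -m pendant '[[0.085,0.014,-0.035,0,0],[0.085,0.014,-0.035,0,0],[0.085,0.014,-0.035,0,0],[0.085,0.014,-0.035,0,0],[0.085,0.014,-0.035,0,0],[0.085,0.014,-0.035,0,0],[0.085,0.014,-0.035,0,0],[0.085,0.014,-0.035,0,0],[0.085,0.014,-0.035,0,0],[0.085,0,0,0,0],[0.085,0,0,0,0]]'
python3 - <<'E'
from h import *
o=bot.get_obs(); C=cam("wrist"); im,d=bot.read_camera("wrist"); print(o["eef_pos"],o["tool_rot"],o["q"])
cv2.imwrite("pics/w1.png",im); np.savez("pics/w1.npz",im=im,d=d)
p=cloud(*C,d)
r=bot.trace("knight_head_center","wrist"); print([(x["score"],x["at"]) for x in r])
k=p[(np.hypot(p[...,0]-.567,p[...,1]+.002)<.045)&(p[...,2]>.02)]
for lo,hi in((.01,.03),(.03,.045),(.045,.07)):
    q=k[(k[:,2]>lo)&(k[:,2]<hi)]
    if len(q)>8: print(lo,cv2.minAreaRect((q[:,:2]*1000).astype(np.float32)),len(q))
b,g,rr=[im[...,i].astype(int) for i in range(3)]
for n,c,rt in(("pale",(.516,.300),.15),):
    m=(np.hypot(p[...,0]-c[0],p[...,1]-c[1])<rt)&(p[...,2]<.03)&(p[...,1]>.22)&(rr>b+30)
    q=p[m]; print(n,m.sum(),cv2.minAreaRect((q[:,:2]*1000).astype(np.float32)) if len(q)>20 else 0)
# pale from fixed cams, masked by y
for c in("scene","side"):
    z=np.load(f"pics/{c}0.npz"); p=cloud(*cam(c),z["d"]); im=z["im"].astype(int)
    m=(np.hypot(p[...,0]-.516,p[...,1]-.3)<.15)&(p[...,2]<.03)&(p[...,1]>.22)&(im[...,2]>im[...,0]+40)
    q=p[m]; print(c,m.sum(),cv2.minAreaRect((q[:,:2]*1000).astype(np.float32)))
E
```

```text
t: 2.15
eef_pos: [0.3997, -0.329, 0.405]
tool_rot: [0.0, 1.0, -0.0, 0.0]
contact_force: [1.0, 0.2, -0.8]
gripper_width: 0.995
grasp_force: 0.0
t: 3.07
eef_pos: [0.5259, -0.0132, 0.4048]
tool_rot: [-0.0, 1.0, 0.003, 0.0]
contact_force: [0.0, -0.9, -0.0]
gripper_width: 0.993
grasp_force: 0.0
[ 0.5259443  -0.0132253   0.40479305] [-4.02133074e-04  9.99996694e-01  2.53093480e-03  2.09238036e-04] [ 0.0996454   0.2445872  -0.22640147  1.89723912  0.0635008   1.00617268
 -1.71995465]
[(0.77, [270.5, 143.4])]
0.03 ((572.0982666015625, -5.742393493652344), (21.40330696105957, 33.70062255859375), 75.58238983154297) 10
0.045 ((569.091552734375, -5.3038787841796875), (23.762189865112305, 40.362335205078125), 81.67350006103516) 736
pale 6395 ((525.4995727539062, 299.3898620605469), (76.49503326416016, 154.3573760986328), 83.99478912353516)
scene 765 ((526.2728881835938, 301.8584899902344), (80.40987396240234, 155.5467987060547), 85.4742202758789)
side 2030 ((524.9257202148438, 300.86285400390625), (78.44901275634766, 155.96908569335938), 84.37356567382812)
```

View pics/w1.png

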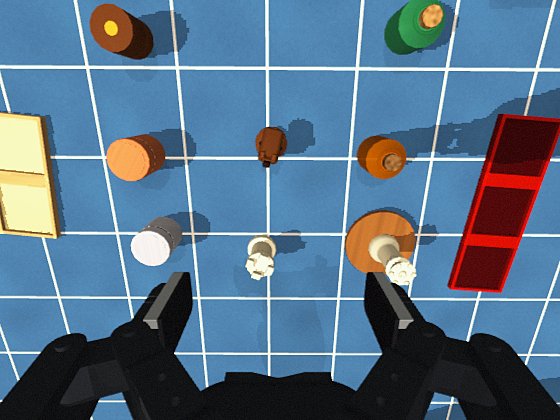

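The wrist view, with up = +x and left = +y, shows the plinth with its brass dot (112,28), copper tin (135,158), silver tin (155,242), knight (270,147), rook (261,257), amber (381,158), queen on the turntable (390,255), green (415,25), pale tray at left and red tray at right. Next, measure the tops from here as the second view and check the knight in a crop.

Run:
```python
from h import *
C=cam("wrist"); z=np.load("pics/w1.npz"); p=cloud(*C,z["d"]); im=z["im"]
S=dict(queen=(.438,-.15,.085,.0145),copper=(.556,.146,.05,.023),knight=(.566,-.003,.06,.018),plinth=(.678,.142,.05,.02),amber=(.557,-.13,.064,.0125),rook=(.433,.006,.056,.017),steel=(.452,.136,.05,.023))
for n,(x,y,h,r) in S.items():
    q=p[(np.hypot(p[...,0]-x,p[...,1]-y)<.04)&(abs(p[...,2]-h)<.006)]
    c,rr=cv2.minEnclosingCircle((q[:,:2]*1000).astype(np.float32)); print(n,len(q),np.round(c,1),round(rr,1),"z",np.median(q[:,2]).round(4))
q=p[(np.hypot(p[...,0]-.486,p[...,1]+.296)<.14)&(p[...,2]<.03)&(im[...,2]>im[...,1]+60.)&(im[...,2].astype(int)>im[...,0].astype(int)+50)&(p[...,1]<-.23)]
print("red",cv2.minAreaRect((q[:,:2]*1000).astype(np.float32)),np.percentile(q[:,2],[5,50,95]))
cv2.imwrite("pics/k1.png",cv2.resize(im[105:185,230:310],None,fx=5,fy=5,interpolation=cv2.INTER_CUBIC))
```

```text
queen 481 [ 436.6 -152.7] 14.8 z 0.081
copper 1512 [554.9 141.5] 23.2 z 0.0501
knight 281 [562.1  -6.2] 13.5 z 0.0566
plinth 1677 [677.8 137.2] 20.4 z 0.0498
amber 262 [ 554.8 -133.7] 9.1 z 0.064
rook 414 [430.1   4.4] 16.6 z 0.054
steel 1156 [451.5 131.9] 23.3 z 0.0501
red ((480.03515625, -303.730224609375), (82.57273864746094, 237.67662048339844), 85.7838134765625) [0.00333556 0.00518256 0.01016014]
```

View pics/k1.png

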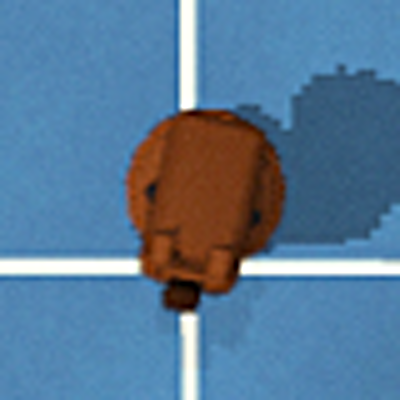

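The crop confirms a dark walnut knight. Its head's long axis is tilted about −8°, which matches the cloud fit. The two views agree within about 4 mm, so I use the mean. Copper tin first.

```bash
python3 -m pendant '[[0.085,0.006,-0.0315,0.02,0],[0.085,0.006,-0.0315,0.02,0],[0.085,0.006,-0.0315,0.02,0],[0.085,0.006,-0.0315,0.02,0],[0.085,0.006,-0.0315,0.02,0],[0.085,0,0,0.03,0],[0.085,0,0,0.03,0],[0.085,0,0,0.02,0],[0.085,0,0,0,0]]' 40
python3 - <<'E'
from h import *
o=bot.get_obs(); C=cam("wrist"); im,d=bot.read_camera("wrist"); p=cloud(*C,d); print(o["eef_pos"])
cv2.imwrite("pics/w2.png",im)
q=p[(np.hypot(p[...,0]-.556,p[...,1]-.144)<.04)&(abs(p[...,2]-.05)<.005)]; print(len(q),cv2.minEnclosingCircle((q[:,:2]*1000).astype(np.float32)),np.median(q[:,2]))
E
```

```text
t: 3.92
eef_pos: [0.5538, 0.1392, 0.2206]
tool_rot: [0.002, 1.0, -0.001, -0.004]
contact_force: [-0.9, -1.3, -0.6]
gripper_width: 0.992
grasp_force: 0.0
[0.5537955  0.13917939 0.22060519]
5450 ((555.35693359375, 146.0125274658203), 23.392412185668945) 0.05042631082537197
```

View pics/w2.png

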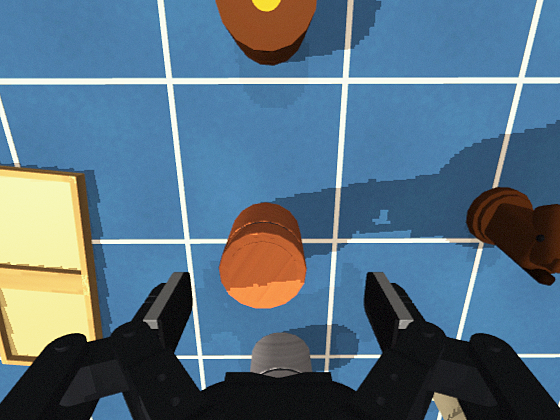

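The wrist view shows the copper tin at (262,257) just left of the finger midline. The close fit (0.555, 0.146) matches the fixed cameras, so I use their fits from here on.

```bash
python3 -m pendant '[[0.085,0.002,-0.007,0,0],[0.085,0,0,0.018,0],[0.085,0,0,0.017,0],[0.085,0,0,0,0],[0.03,0,0,0,0],[0.03,0,0,0,0],[0.03,0,0,0,0],[0.03,0,0,0,0],[0.03,0,0,0,0],[0.03,0,0,0,0],[0.03,0,0,0,0],[0.03,0,0,0,0]]' 40
```

```text
t: 4.97
eef_pos: [0.5582, 0.1487, 0.1915]
tool_rot: [-0.0, 1.0, -0.0, 0.001]
contact_force: [-1.5, -1.0, 6.3]
gripper_width: 0.521
grasp_force: 40.1
```

```bash
python3 -m pendant '[[0.03,0,0,-0.02,0],[0.03,0,0,-0.03,0],[0.03,0,0,-0.03,0],[0.03,0.001,-0.025,0,0],[0.03,0.001,-0.025,0,0],[0.03,0.001,-0.025,0,0],[0.03,0.001,-0.025,0,0],[0.03,0.001,-0.025,0,0],[0.03,0.002,-0.023,0,0],[0.03,0,0,0,0],[0.03,0,0,0,0],[0.03,0,0,0,0]]'
python3 - <<'E'
from h import *
o=bot.get_obs(); C=cam("wrist"); im,d=bot.read_camera("wrist"); p=cloud(*C,d); print(o["eef_pos"],o["tool_rot"])
cv2.imwrite("pics/w3.png",im)
im=im.astype(int)
m=(np.hypot(p[...,0]-.5255,p[...,1]-.301)<.14)&(p[...,2]<.015)&(im[...,2]>im[...,0]+20)&(im[...,2]>110)
q=p[m];print(m.sum(),cv2.minAreaRect((q[:,:2]*1000).astype(np.float32)),np.percentile(q[:,2],[5,50,95]))
E
```

```text
t: 5.97
eef_pos: [0.5644, 0.2959, 0.2698]
tool_rot: [0.0, 1.0, -0.0, -0.0]
contact_force: [0.2, -0.5, -2.4]
gripper_width: 0.524
grasp_force: 41.8
[0.56444024 0.29594091 0.26981917] [ 4.82417698e-04  9.99999861e-01 -2.09380951e-04 -2.67942983e-05]
6549 ((515.7354736328125, 301.2298583984375), (202.66221618652344, 203.3950653076172), 87.35151672363281) [0.00202608 0.00450342 0.00970861]
```

View pics/w3.png

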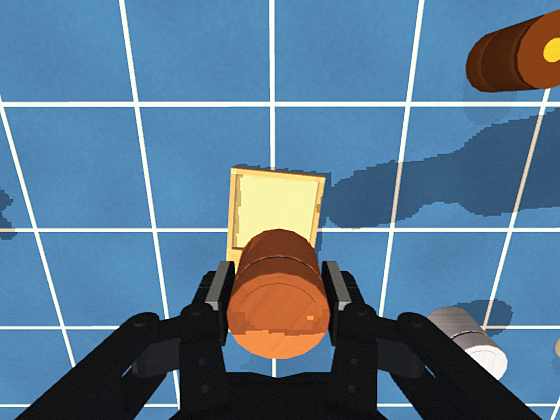

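The far half of the pale tray (about (280,210)) lies beyond the held tin (278,290). Lower it.

```bash
python3 -m pendant '[[0.03,0,0,0.025,0],[0.03,0,0,0.025,0],[0.03,0,0,0.012,0],[0.03,0,0,0.005,0],[0.03,0,0,0.005,0],[0.03,0,0,0,0],[0.03,0,0,0,0]]'
```

```text
t: 6.6
eef_pos: [0.5649, 0.2968, 0.1985]
tool_rot: [-0.0, 1.0, -0.0, 0.001]
contact_force: [0.5, -0.2, -1.4]
gripper_width: 0.525
grasp_force: 41.8
```

```bash
python3 -m pendant '[[0.03,0,0,0.002,0],[0.03,0,0,0.0015,0],[0.03,0,0,0,0]]'; python3 -m pendant '[[0.06,0,0,0,0],[0.06,0,0,0,0],[0.06,0,0,0,0],[0.06,0,0,0,0],[0.06,0,0,0,0],[0.06,0,0,-0.03,0],[0.06,0,0,-0.04,0],[0.06,0,0,-0.04,0],[0.06,0,0,0,0]]'
python3 - <<'E'
from h import *
o=bot.get_obs(); C=cam("wrist"); im,d=bot.read_camera("wrist"); p=cloud(*C,d); print(o["eef_pos"])
cv2.imwrite("pics/w4.png",im)
q=p[(np.hypot(p[...,0]-.566,p[...,1]-.297)<.05)&(abs(p[...,2]-.054)<.006)]; print(len(q),cv2.minEnclosingCircle((q[:,:2]*1000).astype(np.float32)),np.percentile(q[:,2],[5,50,95]))
E
```

```text
t: 6.85
eef_pos: [0.5649, 0.2971, 0.1956]
tool_rot: [-0.0, 1.0, -0.0, 0.001]
contact_force: [-0.5, -0.7, 3.6]
gripper_width: 0.528
grasp_force: 42.2
t: 7.6
eef_pos: [0.5667, 0.2984, 0.3125]
tool_rot: [-0.003, 1.0, -0.0, 0.006]
contact_force: [0.8, 0.8, 0.9]
gripper_width: 0.705
grasp_force: 0.0
[0.56673524 0.29842854 0.31254296]
2410 ((562.0882568359375, 296.169921875), 23.027061462402344) [0.05297142 0.05443621 0.05557891]
```

View pics/w4.png

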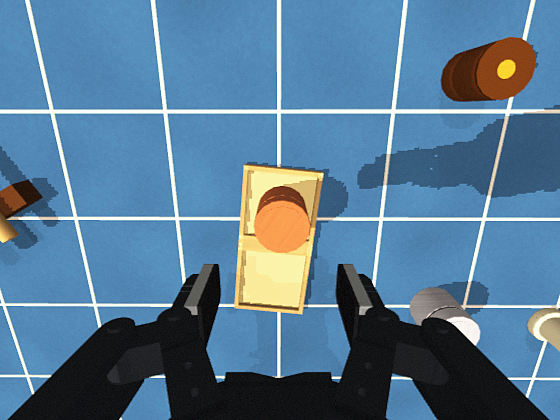

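The copper tin stands in the far compartment (282,222) with its top at 0.054. Next the queen.

```bash
python3 -m pendant '[[0.07,-0.0106,0.0373,0,0],[0.07,-0.0106,0.0373,0,0],[0.07,-0.0106,0.0373,0,0],[0.07,-0.0106,0.0373,0,0],[0.07,-0.0106,0.0373,0,0],[0.07,-0.0106,0.0373,0,0],[0.07,-0.0106,0.0373,0,0],[0.07,-0.0106,0.0373,0,0],[0.07,-0.0106,0.0373,0,0],[0.07,-0.0106,0.0373,0,0],[0.07,-0.0106,0.0373,0,0],[0.07,-0.0106,0.0373,0,0]]'; python3 -m pendant '[[0.07,0,0,0.02,0],[0.07,0,0,0.015,0],[0.07,0,0,0,0]]'
python3 - <<'E'
from h import *
o=bot.get_obs(); C=cam("wrist"); im,d=bot.read_camera("wrist"); p=cloud(*C,d); print(o["eef_pos"],o["tool_rot"])
q=p[(np.hypot(p[...,0]-.438,p[...,1]+.15)<.04)&(p[...,2]>.071)&(p[...,2]<.095)]; print(len(q),cv2.minEnclosingCircle((q[:,:2]*1000).astype(np.float32)),np.percentile(q[:,2],[5,50,95]))
q=p[(np.hypot(p[...,0]-.438,p[...,1]+.15)<.08)&(abs(p[...,2]-.014)<.004)]; print("turntable",len(q),cv2.minAreaRect((q[:,:2]*1000).astype(np.float32)),np.median(q[:,2]))
E
```

```text
t: 8.65
eef_pos: [0.4359, -0.1525, 0.3035]
tool_rot: [-0.0, 1.0, 0.0, -0.001]
contact_force: [0.9, -0.8, 0.5]
gripper_width: 0.823
grasp_force: 0.0
t: 8.9
eef_pos: [0.4354, -0.1514, 0.2664]
tool_rot: [-0.001, 1.0, -0.001, -0.003]
contact_force: [-0.7, 0.1, 0.9]
gripper_width: 0.821
grasp_force: 0.0
[ 0.43539894 -0.1514153   0.26637434] [-6.22312003e-04  9.99995643e-01 -9.24297886e-04 -2.73365960e-03]
1870 ((438.5833740234375, -150.1375732421875), 14.9218168258667) [0.07962323 0.08094504 0.08357827]
turntable 7180 ((444.865234375, -146.01974487304688), (83.9412841796875, 89.38741302490234), 3.8667027950286865) 0.014258070774138746
```

Queen at (0.4386, −0.150), top ~0.084. Descend to about 34 mm above its foot and grip.

```bash
python3 -m pendant '[[0.07,0.003,-0.001,0.02,0],[0.07,0,0,0.02,0],[0.07,0,0,0.019,0],[0.07,0,0,0,0],[0.015,0,0,0,0],[0.015,0,0,0,0],[0.015,0,0,0,0],[0.015,0,0,0,0],[0.015,0,0,0,0],[0.015,0,0,0,0],[0.015,0,0,0,0],[0.015,0,0,0,0]]' 30; python3 -m pendant '[[0.015,0,0,0,0],[0.015,0,0,0,0],[0.015,0,0,0,0]]'
```

```text
t: 9.95
eef_pos: [0.441, -0.1499, 0.2114]
tool_rot: [0.0, 1.0, 0.0, 0.001]
contact_force: [-0.3, 2.3, 8.2]
gripper_width: 0.329
grasp_force: 29.2
t: 10.2
eef_pos: [0.4409, -0.1499, 0.2114]
tool_rot: [0.0, 1.0, 0.0, 0.001]
contact_force: [-0.3, 0.6, 7.3]
gripper_width: 0.328
grasp_force: 29.2
```

The opening reads 28 mm, closer to the crown (29) than the stem (24). I'll open, go lower and regrip.

```bash
python3 -m pendant '[[0.05,0,0,0,0],[0.05,0,0,0,0],[0.05,0,0,0,0],[0.05,-0.002,0,0.01,0],[0.05,0,0,0,0],[0.015,0,0,0,0],[0.015,0,0,0,0],[0.015,0,0,0,0],[0.015,0,0,0,0],[0.015,0,0,0,0],[0.015,0,0,0,0]]' 30
```

```text
t: 11.12
eef_pos: [0.4383, -0.1499, 0.2004]
tool_rot: [0.0, 1.0, -0.0, 0.0]
contact_force: [0.6, 0.2, 0.1]
gripper_width: 0.283
grasp_force: 29.3
```

```bash
python3 -m pendant '[[0.015,0,0,-0.02,0],[0.015,0,0,-0.04,0],[0.015,0,0,-0.04,0],[0.015,0.002,-0.02,0,0],[0.015,0.004,-0.035,0,0],[0.015,0.004,-0.035,0,0],[0.015,0.004,-0.035,0,0],[0.015,0.004,-0.035,0,0],[0.015,0.004,-0.035,0,0],[0.015,0.004,-0.035,0,0],[0.015,0.004,-0.035,0,0],[0.015,0.004,-0.035,0,0]]'; python3 -m pendant '[[0.015,0.004,-0.035,0,0],[0.015,0.004,-0.035,0,0],[0.015,0.004,-0.035,0,0],[0.015,0.002,-0.03,0,0],[0.015,0,-0.02,0,0],[0.015,0,0,0,0],[0.015,0,0,0,0],[0.015,0,0,0,0]]'
```

```text
t: 12.12
eef_pos: [0.472, 0.1517, 0.3003]
tool_rot: [0.0, 1.0, -0.0, 0.0]
contact_force: [0.6, -0.6, 0.7]
gripper_width: 0.285
grasp_force: 29.5
t: 12.78
eef_pos: [0.4862, 0.3041, 0.2998]
tool_rot: [0.001, 1.0, -0.0, -0.0]
contact_force: [0.7, -0.7, -0.9]
gripper_width: 0.289
grasp_force: 29.5
```

```bash
python3 -m pendant '[[0.015,0,0,0.03,0],[0.015,0,0,0.03,0],[0.015,0,0,0.03,0],[0.015,0,0,0.011,0],[0.015,0,0,0.004,0],[0.015,0,0,0.002,0],[0.015,0,0,0.001,0],[0.015,0,0,0,0],[0.015,0,0,0,0]]'
```

```text
t: 13.53
eef_pos: [0.4868, 0.3054, 0.1936]
tool_rot: [-0.001, 1.0, -0.0, 0.001]
contact_force: [-0.3, -0.6, -1.0]
gripper_width: 0.29
grasp_force: 29.6
```

```bash
python3 -m pendant '[[0.015,0,0,0.002,0],[0.015,0,0,0.001,0],[0.015,0,0,0.0005,0],[0.015,0,0,0,0]]'; python3 -m pendant '[[0.055,0,0,0,0],[0.055,0,0,0,0],[0.055,0,0,0,0],[0.055,0,0,0,0],[0.055,0,0,-0.03,0],[0.055,0,0,-0.04,0],[0.055,0,0,-0.04,0],[0.055,0,0,0,0]]'
python3 - <<'E'
from h import *
o=bot.get_obs(); C=cam("wrist"); im,d=bot.read_camera("wrist"); p=cloud(*C,d); print(o["eef_pos"])
cv2.imwrite("pics/w5.png",im)
q=p[(np.hypot(p[...,0]-.487,p[...,1]-.305)<.04)&(p[...,2]>.06)]; print(len(q),cv2.minEnclosingCircle((q[:,:2]*1000).astype(np.float32)),np.percentile(q[:,2],[5,50,95,99]))
E
```

```text
t: 13.87
eef_pos: [0.4868, 0.3057, 0.1902]
tool_rot: [-0.001, 1.0, 0.0, 0.001]
contact_force: [-0.0, -0.6, 9.5]
gripper_width: 0.285
grasp_force: 28.8
t: 14.53
eef_pos: [0.4882, 0.307, 0.3061]
tool_rot: [-0.003, 1.0, -0.0, 0.005]
contact_force: [1.2, 1.3, 0.8]
gripper_width: 0.642
grasp_force: 0.0
[0.48822729 0.30698754 0.30605787]
19984 ((490.19110107421875, 304.4995422363281), 39.83052062988281) [0.07237075 0.2088523  0.22390075 0.22667166]
```

View pics/w5.png

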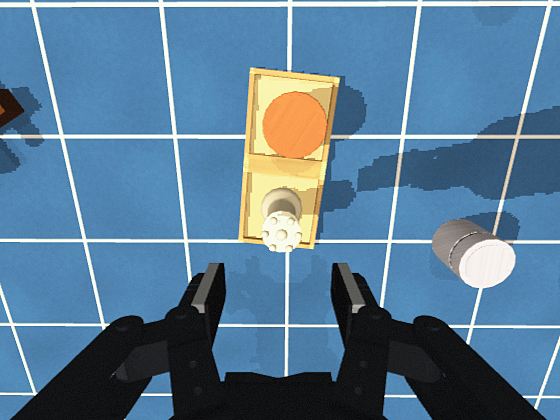

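The queen stands in the near compartment (282,210) and the copper tin in the far one (296,122). Next the plinth.

```bash
python3 -m pendant '[[0.085,0.0272,0.0235,0,0],[0.085,0.0272,0.0235,0,0],[0.085,0.0272,0.0235,0,0],[0.085,0.0272,0.0235,0,0],[0.085,0.0272,0.0235,0.02,0],[0.085,0.0272,0.0235,0.03,0],[0.085,0.0272,0.0235,0.03,0],[0.085,0,0,0,0],[0.085,0,0,0,0]]' 40
python3 - <<'E'
from h import *
o=bot.get_obs(); C=cam("wrist"); im,d=bot.read_camera("wrist"); p=cloud(*C,d); print(o["eef_pos"])
q=p[(np.hypot(p[...,0]-.678,p[...,1]-.142)<.04)&(abs(p[...,2]-.05)<.005)]; print(len(q),cv2.minEnclosingCircle((q[:,:2]*1000).astype(np.float32)),np.median(q[:,2]))
E
```

```text
t: 15.33
eef_pos: [0.6705, 0.1428, 0.2213]
tool_rot: [0.001, 1.0, -0.002, -0.003]
contact_force: [0.3, 0.7, 0.4]
gripper_width: 0.993
grasp_force: 0.0
[0.67047804 0.14275472 0.22128895]
4200 ((678.2412719726562, 141.66546630859375), 20.298059463500977) 0.05025764031252146
```

```bash
python3 -m pendant '[[0.085,0.004,0,0.015,0],[0.085,0,0,0.018,0],[0.085,0,0,0,0],[0.085,0,0,0,0],[0.03,0,0,0,0],[0.03,0,0,0,0],[0.03,0,0,0,0],[0.03,0,0,0,0],[0.03,0,0,0,0],[0.03,0,0,0,0],[0.03,0,0,0,0],[0.03,0,0,0,0]]' 40
```

```text
t: 16.38
eef_pos: [0.6751, 0.1459, 0.1935]
tool_rot: [-0.0, 1.0, -0.0, 0.001]
contact_force: [-1.9, -0.7, 6.5]
gripper_width: 0.458
grasp_force: 40.3
```

```bash
python3 -m pendant '[[0.03,0,0,-0.02,0],[0.03,0,0,-0.04,0],[0.03,0,0,-0.04,0],[0.03,-0.008,0.018,0,0],[0.03,-0.0148,0.034,0,0],[0.03,-0.0148,0.034,0,0],[0.03,-0.0148,0.034,0,0],[0.03,-0.0148,0.034,0,0],[0.03,-0.0148,0.034,0,0],[0.03,-0.0148,0.034,0,0],[0.03,-0.0148,0.034,0,0],[0.03,-0.0148,0.034,0,0]]'; python3 -m pendant '[[0.03,-0.0148,0.034,0,0],[0.03,-0.0148,0.034,0,0],[0.03,-0.0148,0.034,0,0],[0.03,-0.014,0.034,0,0],[0.03,-0.007,0.017,0,0],[0.03,0,0,0,0],[0.03,0,0,0,0],[0.03,0,0,0,0]]'
python3 - <<'E'
from h import *
o=bot.get_obs(); C=cam("wrist"); im,d=bot.read_camera("wrist"); p=cloud(*C,d); print(o["eef_pos"],o["tool_rot"])
cv2.imwrite("pics/w6.png",im)
b,g,r=[im[...,i].astype(int) for i in range(3)]
m=(r>g+50)&(r>b+50)&(p[...,2]<.016)&(g<60)&(p[...,0]>.3)
q=p[m&(p[...,1]<-.24)&(p[...,1]>-.36)&(p[...,0]>.56)]; print("far end",len(q),np.round(cv2.boxPoints(cv2.minAreaRect((q[:,:2]*1000).astype(np.float32)))),np.percentile(q[:,0],99.5))
E
```

```text
t: 17.38
eef_pos: [0.5471, -0.1457, 0.2924]
tool_rot: [0.0, 1.0, -0.0, 0.0]
contact_force: [0.7, -0.6, -0.2]
gripper_width: 0.456
grasp_force: 40.3
t: 18.05
eef_pos: [0.4832, -0.2963, 0.2923]
tool_rot: [-0.0, 1.0, 0.0, 0.0]
contact_force: [0.1, -0.7, 0.1]
gripper_width: 0.455
grasp_force: 40.4
[ 0.48319628 -0.29628364  0.29227833] [-3.86341543e-04  9.99999818e-01  4.33499083e-04  1.61975595e-04]
far end 5317 [[ 556. -338.]
 [ 600. -341.]
 [ 605. -270.]
 [ 560. -267.]] 0.602082970469498
```

View pics/w6.png

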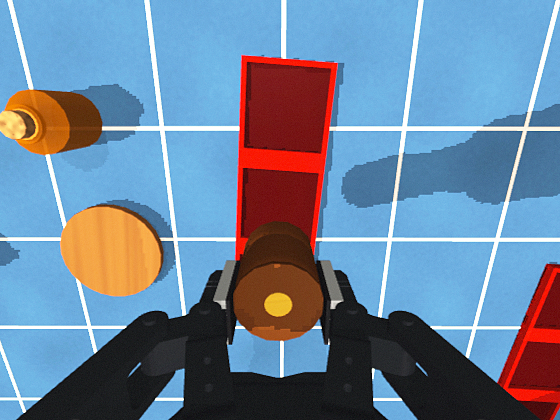

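The view shows the red tray's far end (290,60) and the middle compartment (280,205) ahead of the held plinth. The far-end fit gives a tray centre of (0.487, −0.297), as before. Lower.

```bash
python3 -m pendant '[[0.03,0,0,0.03,0],[0.03,0,0,0.03,0],[0.03,0,0,0.02,0],[0.03,0,0,0.007,0],[0.03,0,0,0.004,0],[0.03,0,0,0.002,0],[0.03,0,0,0,0],[0.03,0,0,0,0]]'
```

```text
t: 18.77
eef_pos: [0.4835, -0.2973, 0.2005]
tool_rot: [0.0, 1.0, 0.0, 0.001]
contact_force: [-0.6, 0.1, -0.4]
gripper_width: 0.455
grasp_force: 40.4
```

```bash
python3 -m pendant '[[0.03,0,0,0.002,0],[0.03,0,0,0.001,0],[0.03,0,0,0.0005,0],[0.03,0,0,0,0]]'; python3 -m pendant '[[0.06,0,0,0,0],[0.06,0,0,0,0],[0.06,0,0,0,0],[0.06,0,0,0,0],[0.06,0,0,-0.03,0],[0.06,0,0,-0.04,0],[0.07,0,0,-0.04,0],[0.07,0,0,0,0]]'
python3 - <<'E'
from h import *
o=bot.get_obs(); C=cam("wrist"); im,d=bot.read_camera("wrist"); p=cloud(*C,d); print(o["eef_pos"])
for (x,y,h) in((.486,-.297,.054),(.557,-.130,.064)):
    q=p[(np.hypot(p[...,0]-x,p[...,1]-y)<.04)&(abs(p[...,2]-h)<.006)]; print(len(q),cv2.minEnclosingCircle((q[:,:2]*1000).astype(np.float32)),np.percentile(q[:,2],[5,50,95]))
E
```

```text
t: 19.1
eef_pos: [0.4833, -0.2975, 0.1974]
tool_rot: [0.001, 1.0, -0.0, 0.001]
contact_force: [-1.9, 1.2, 10.8]
gripper_width: 0.459
grasp_force: 41.5
t: 19.77
eef_pos: [0.4853, -0.2983, 0.3132]
tool_rot: [0.003, 1.0, -0.0, 0.005]
contact_force: [1.9, -0.5, 1.0]
gripper_width: 0.821
grasp_force: 0.0
[ 0.48529117 -0.29832318  0.31320997]
1836 ((486.28668212890625, -299.0718688964844), 20.451383590698242) [0.05325822 0.05427707 0.05534177]
669 ((556.1363525390625, -131.03875732421875), 9.363101959228516) [0.05955919 0.06409018 0.06534029]
```

Plinth placed, top at 0.054. Amber bottle next.

```bash
python3 -m pendant '[[0.085,0.0145,-0.034,0,0],[0.085,0.0145,-0.034,0,0],[0.085,0.0145,-0.034,0,0],[0.085,0.0145,-0.034,0,0],[0.085,0.0145,-0.034,0,0],[0.085,0,0,0.03,0],[0.085,0,0,0.03,0],[0.085,0,0,0.01,0],[0.085,0,0,0,0]]' 40
python3 - <<'E'
from h import *
o=bot.get_obs(); C=cam("wrist"); im,d=bot.read_camera("wrist"); p=cloud(*C,d); print(o["eef_pos"])
q=p[(np.hypot(p[...,0]-.557,p[...,1]+.130)<.04)&(abs(p[...,2]-.064)<.005)]; print(len(q),cv2.minEnclosingCircle((q[:,:2]*1000).astype(np.float32)),np.median(q[:,2]))
E
```

```text
t: 20.57
eef_pos: [0.5535, -0.1272, 0.2324]
tool_rot: [-0.0, 1.0, 0.0, -0.004]
contact_force: [0.3, -0.5, 0.5]
gripper_width: 0.995
grasp_force: 0.0
[ 0.5535155  -0.12718082  0.23240015]
937 ((556.912353515625, -130.54867553710938), 9.203377723693848) 0.06408500855552285
```

```bash
python3 -m pendant '[[0.085,0.003,0.002,0.02,0],[0.085,0,0,0.02,0],[0.085,0,0,0.01,0],[0.085,0,0,0,0],[0.03,0,0,0,0],[0.03,0,0,0,0],[0.03,0,0,0,0],[0.03,0,0,0,0],[0.03,0,0,0,0],[0.03,0,0,0,0],[0.03,0,0,0,0],[0.03,0,0,0,0]]' 40
```

```text
t: 21.62
eef_pos: [0.5589, -0.1294, 0.1872]
tool_rot: [0.0, 1.0, -0.0, 0.001]
contact_force: [-1.5, 0.5, 5.9]
gripper_width: 0.506
grasp_force: 40.0
```

```bash
python3 -m pendant '[[0.03,0,0,-0.02,0],[0.03,0,0,-0.035,0],[0.03,0,0,-0.035,0],[0.03,0.0015,0.029,0,0],[0.03,0.0015,0.029,0,0],[0.03,0.0015,0.029,0,0],[0.03,0.0015,0.029,0,0],[0.03,0.0015,0.029,0,0],[0.03,0.0015,0.029,0,0],[0.03,0,0,0,0],[0.03,0,0,0,0],[0.03,0,0,0,0]]'; python3 -m pendant '[[0.03,0,0,0.03,0],[0.03,0,0,0.03,0],[0.03,0,0,0.017,0],[0.03,0,0,0.004,0],[0.03,0,0,0.002,0],[0.03,0,0,0,0],[0.03,0,0,0,0]]'
```

```text
t: 22.62
eef_pos: [0.5672, -0.3027, 0.2758]
tool_rot: [-0.0, 1.0, -0.0, -0.0]
contact_force: [0.2, 1.2, -1.6]
gripper_width: 0.5
grasp_force: 41.5
t: 23.2
eef_pos: [0.5682, -0.303, 0.1944]
tool_rot: [0.0, 1.0, 0.0, 0.001]
contact_force: [0.7, 0.7, -1.1]
gripper_width: 0.503
grasp_force: 41.7
```

```bash
python3 -m pendant '[[0.03,0,0,0.002,0],[0.03,0,0,0.001,0],[0.03,0,0,0.0005,0],[0.03,0,0,0,0]]'; python3 -m pendant '[[0.06,0,0,0,0],[0.06,0,0,0,0],[0.06,0,0,0,0],[0.06,0,0,0,0],[0.06,0,0,-0.03,0],[0.06,0,0,-0.04,0],[0.07,0,0,-0.04,0],[0.07,0,0,0,0]]'
python3 - <<'E'
from h import *
o=bot.get_obs(); C=cam("wrist"); im,d=bot.read_camera("wrist"); p=cloud(*C,d); print(o["eef_pos"])
for (x,y,h) in((.486,-.297,.054),(.567,-.302,.068)):
    q=p[(np.hypot(p[...,0]-x,p[...,1]-y)<.035)&(abs(p[...,2]-h)<.006)]; print(len(q),cv2.minEnclosingCircle((q[:,:2]*1000).astype(np.float32)) if len(q) else 0,np.percentile(q[:,2],[5,50,95]) if len(q) else 0)
E
```

```text
t: 23.53
eef_pos: [0.568, -0.3034, 0.1913]
tool_rot: [0.0, 1.0, -0.0, 0.001]
contact_force: [-1.6, 1.0, 8.0]
gripper_width: 0.501
grasp_force: 42.6
t: 24.2
eef_pos: [0.57, -0.3043, 0.3077]
tool_rot: [0.003, 1.0, -0.0, 0.006]
contact_force: [1.7, -0.9, 0.8]
gripper_width: 0.823
grasp_force: 0.0
[ 0.57004362 -0.30427582  0.30768267]
1483 ((486.2030029296875, -298.743408203125), 20.72543716430664) [0.05258689 0.05420982 0.05527635]
459 ((565.5186767578125, -304.5455627441406), 9.181135177612305) [0.06452258 0.06811533 0.06920787]
```

Amber bottle placed, top at 0.068. Now the knight.

```bash
python3 -m pendant '[[0.07,0,-0.0377,0,0],[0.07,0,-0.0377,0,0],[0.07,0,-0.0377,0,0],[0.07,0,-0.0377,0,0],[0.07,0,-0.0377,0,0],[0.07,0,-0.0377,0,0],[0.07,0,-0.0377,0,0],[0.07,-0.002,-0.0377,0,0],[0.07,0,0,0.03,4.15],[0.07,0,0,0.03,4.15],[0.07,0,0,0,0],[0.07,0,0,0,0]]' 30
python3 - <<'E'
from h import *
o=bot.get_obs(); C=cam("wrist"); im,d=bot.read_camera("wrist"); p=cloud(*C,d); print(o["eef_pos"],o["tool_rot"])
cv2.imwrite("pics/w7.png",im)
k=p[(np.hypot(p[...,0]-.567,p[...,1]+.002)<.03)]
for lo,hi in((.008,.02),(.03,.045),(.045,.065)):
    q=k[(k[:,2]>lo)&(k[:,2]<hi)]
    if len(q)>8: print(lo,cv2.minAreaRect((q[:,:2]*1000).astype(np.float32)),len(q))
E
```

```text
t: 25.25
eef_pos: [0.5643, -0.0018, 0.2376]
tool_rot: [0.0, 0.997, -0.071, -0.002]
contact_force: [0.4, -0.4, 0.5]
gripper_width: 0.821
grasp_force: 0.0
[ 0.56428128 -0.00176654  0.23757866] [ 4.88291801e-04  9.97455417e-01 -7.12482055e-02 -2.47902820e-03]
0.008 ((573.2767333984375, -5.435735702514648), (36.91455841064453, 29.383222579956055), 87.04878997802734) 774
0.03 ((577.9762573242188, -0.3531227111816406), (17.602081298828125, 37.52909851074219), 39.97538757324219) 66
0.045 ((569.1302490234375, -5.272724151611328), (24.696800231933594, 40.5623893737793), 78.50810241699219) 2331
```

View pics/w7.png

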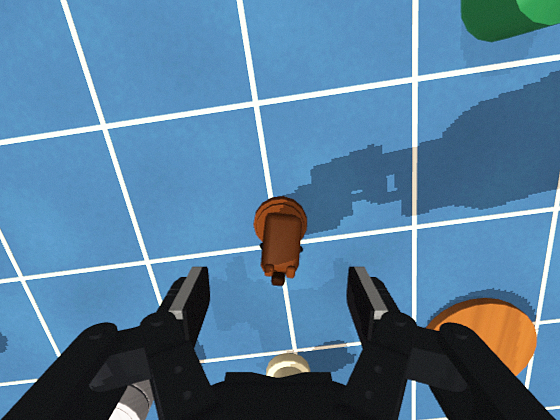

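The knight stands at (282,240) midway between the fingers, flanks aligned with the pads. Descend with the tips above its collar.

```bash
python3 -m pendant '[[0.07,0.005,0.0025,0.02,0],[0.07,0,0,0.022,0],[0.07,0,0,0,0],[0.07,0,0,0,0],[0.01,0,0,0,0],[0.01,0,0,0,0],[0.01,0,0,0,0],[0.01,0,0,0,0],[0.01,0,0,0,0],[0.01,0,0,0,0],[0.01,0,0,0,0],[0.01,0,0,0,0]]' 30; python3 -m pendant '[[0.01,0,0,0,0],[0.01,0,0,0,0]]'
```

```text
t: 26.3
eef_pos: [0.5704, -0.0048, 0.1984]
tool_rot: [-0.0, 0.997, -0.072, 0.001]
contact_force: [-1.4, -0.2, 7.4]
gripper_width: 0.255
grasp_force: 30.3
t: 26.47
eef_pos: [0.5704, -0.0048, 0.1984]
tool_rot: [-0.0, 0.997, -0.072, 0.001]
contact_force: [-1.5, -0.5, 7.8]
gripper_width: 0.255
grasp_force: 30.3
```

```bash
python3 -m pendant '[[0.01,0,0,-0.02,0],[0.01,0,0,-0.04,0],[0.01,0,0,-0.04,0],[0.01,-0.0133,0.034,0,0],[0.01,-0.0133,0.034,0,0],[0.01,-0.0133,0.034,0,0],[0.01,-0.0133,0.034,0,0],[0.01,-0.0133,0.034,0,0],[0.01,-0.0133,0.034,0,0],[0.01,-0.0133,0.034,0,0],[0.01,-0.0133,0.034,0,0],[0.01,-0.0133,0.034,0,0]]'; python3 -m pendant '[[0.01,0,0,0,0],[0.01,0,0,0,0],[0.01,0,0,0,0]]'
```

```text
t: 27.47
eef_pos: [0.406, -0.2915, 0.2975]
tool_rot: [0.0, 0.997, -0.072, 0.0]
contact_force: [1.3, 0.2, -1.5]
gripper_width: 0.255
grasp_force: 29.7
t: 27.72
eef_pos: [0.4074, -0.29, 0.2973]
tool_rot: [-0.0, 0.997, -0.072, 0.0]
contact_force: [-0.2, -0.1, -1.2]
gripper_width: 0.252
grasp_force: 29.7
```

```bash
python3 -m pendant '[[0.01,0.001,0,0.03,0],[0.01,0,0,0.03,0],[0.01,0,0,0.02,0],[0.01,0,0,0.007,0],[0.01,0,0,0.003,0],[0.01,0,0,0.001,0],[0.01,0,0,0,0],[0.01,0,0,0,0]]'
```

```text
t: 28.38
eef_pos: [0.409, -0.2906, 0.2075]
tool_rot: [0.0, 0.997, -0.072, 0.001]
contact_force: [-0.0, 0.2, -1.1]
gripper_width: 0.25
grasp_force: 29.7
```

```bash
python3 -m pendant '[[0.01,0,0,0.002,0],[0.01,0,0,0.002,0],[0.01,0,0,0.001,0],[0.01,0,0,0,0],[0.01,0,0,0,0]]'
```

```text
t: 28.8
eef_pos: [0.4085, -0.2907, 0.2024]
tool_rot: [0.0, 0.997, -0.073, 0.001]
contact_force: [-1.5, 0.5, 9.6]
gripper_width: 0.248
grasp_force: 31.2
```

Contact at the expected height. Release, go up, and move clear of the scene to check.

```bash
python3 -m pendant '[[0.05,0,0,0,0],[0.05,0,0,0,0],[0.05,0,0,0,0],[0.05,0,0,0,0],[0.05,0,0,-0.03,0],[0.05,0,0,-0.04,0],[0.05,0,0,-0.04,0],[0.05,0,0,-0.04,0],[0.05,0,0,-0.03,0],[0.05,0,0,0,0],[0.05,0,0,0,0],[0.05,0,0,0,0]]'
python3 - <<'E'
from h import *
im,d=bot.read_camera("wrist"); C=cam("wrist"); p=cloud(*C,d)
s,ds=bot.read_camera("scene"); e,de=bot.read_camera("side")
cl=np.vstack([cloud(*cam("scene"),ds).reshape(-1,3),cloud(*cam("side"),de).reshape(-1,3)])
T=dict(queen=(.487,.305,.012,.04,.058),copper=(.564,.297,.023,.014,.045),plinth=(.486,-.298,.02,.014,.045),amber=(.566,-.303,.022,.014,.04),knight=(.408,-.291,.015,.02,.05),rook=(.433,.006,.017,.01,.04),steel=(.452,.136,.023,.01,.04),green=(.687,-.148,.022,.01,.04))
for n,(x,y,r,lo,hi) in T.items():
    A=cl[np.hypot(cl[:,0]-x,cl[:,1]-y)<.038]; q=A[(A[:,2]>lo)&(A[:,2]<hi)]
    f=circ(q,r); print(n,len(q),f.x.round(4),np.percentile(A[:,2],99).round(3))
cv2.imwrite("pics/end.png",np.vstack([np.hstack([cv2.resize(im,(400,300)),cv2.resize(s[140:320,140:420],(400,257))if 0 else cv2.resize(s[125:335,140:420],(400,300))]),np.hstack([cv2.resize(e[150:360,100:380],(400,300)),np.zeros((300,400,3),np.uint8)])]))
E
```

```text
t: 29.8
eef_pos: [0.4078, -0.2903, 0.3806]
tool_rot: [-0.0, 0.997, -0.072, -0.001]
contact_force: [-0.0, -0.4, 0.6]
gripper_width: 0.584
grasp_force: 0.0
queen 120 [0.4873 0.3052] 0.075
copper 404 [0.5624 0.2963] 0.058
plinth 278 [ 0.4866 -0.2979] 0.558
amber 255 [ 0.5655 -0.3038] 0.07
knight 190 [ 0.4056 -0.2916] 0.607
rook 247 [0.4328 0.0066] 0.059
steel 361 [0.4522 0.1358] 0.054
green 297 [ 0.6864 -0.1481] 0.066
```

View pics/end.png

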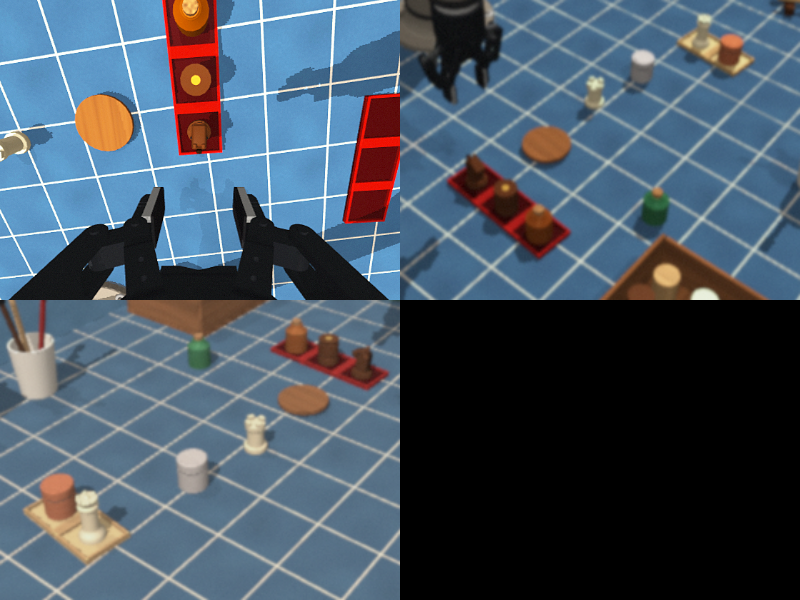

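The composite shows the amber bottle (190,15), plinth (196,80) and knight (200,133) in the red tray. The queen (90,515) and copper tin (58,497) are in the pale tray. The rook, silver tin and green bottle have not moved (under 1 mm). Everything is upright and the gripper is clear.

```bash
python3 -c "
from station import bot
print(bot.hand_in())"
```

```text
the job is handed in; nothing more can be done
None
```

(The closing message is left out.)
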